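# Release the tall battery pack from its charging dock

## Robot

A 7-joint arm with a two-finger parallel gripper is mounted at the origin on a cart in front of the work surface, level with it; the furniture and walls round the work are solid. World frame = base frame: x ahead of the robot, y to its left, z up, the work surface at z = 0. Lengths are in m, angles in rad, forces in N, time in s.
With the tool pointing down it reaches from about 0.4 to 0.85 m from the base axis. Payload 4.5 kg.
Tool frame: the origin (TCP) lies midway between the tips of the shut fingers; the grasp point (between the pads) lies 19 mm behind it; y points along the fingers, z is the direction in which the jaws open and shut, and the axes are right-handed (so a half turn about y gives the same grasp; the last joint's range is limited). The gripper opens to 88 mm and grips with 3 to 60 N. Pads are 18 mm wide; open, the fingers measure 123 mm over their backs; the gripper's body (75 mm by 187 mm) begins 45 mm behind the grasp point.
Start: joints at [-1.111, 0.689, -0.195, 1.565, 0.157, 0.902, -0.215], TCP at [0.258, 0.569, 0.239] pointing down, gripper open.
Joint ranges: [-3.01, 3.01], [-0.46, 2.08], [-1.47, 1.51], [0.13, 2.56], [-1, 4.14], [0.04, 2.09], [-2.66, 2.66]. Speed limits (rad/s): [2.57, 2.57, 3.14, 3.14, 3.14, 3.14, 3.14].

## Interface

Orientations are given as a unit quaternion [x, y, z, w].
In Python, from plant import r, snapshot, get_calibration, job, boxes_of gives the robot as it stands. The module is installed in compiled form; this text tells all that it offers.
- The arm moves only by the shell command python3 -m handwheel 'ROWS' [OPENING] [FORCE]. ROWS is JSON, a list that holds one entry, the list of rows, each a list of 6 numbers: the shift along the tool's x, y, z as a fraction of full scale, then the turn, a rotation vector about the tool's x, y, z as a fraction of full scale. In form: [[[x, y, z, wx, wy, wz], ...]]. A call has 1 to 12 rows; each row is the pose to reach, as a shift and turn from the pose commanded when the call began, along the tool's axes at that moment, turning the shorter way round; what a row does not reach only later rows make up. Full scale, the value 1, is 100 cm for a shift and 180 degrees for a turn. A row lasts 1/12 s, in which the tool goes at most 41.7 mm and 7.16 degrees, less where a joint would pass 70% of its speed; a pose out of reach is approached as far as the arm can. A call with a number of a shift or a turn outside -1 to 1 is refused whole. A call with a gripper value outside its range is refused whole. OPENING is the opening, from -1 (shut) to 1 (fully open), set as the call begins (- or left out, the last holds). The fingers move at their own pace and stop on an object; FORCE is the grip in N (left out, the last holds). Time passes only in rows, so rows that repeat a pose let the fingers close. It gives the time, the measured TCP pose, the force and the opening at its end, in the units of the state.
- r.get_state(): the state, without advancing time (a new reading comes with each control period).
- snapshot(name): name is "scene" or "top" or "wrist"; returns the picture (400x640x3 uint8, red, green, blue); there is no depth.
- get_calibration(name): a dict with "fx", "fy", "cx", "cy" (pixels), "T" (4x4, takes a point from camera to world coordinates). Camera axes: x right, y down, z forward; pixel columns grow to the right and rows downward; lengths in m; the calibration is good to about 2 mm. The wrist camera is an equidistant fisheye: a pixel r from the principal point sees the ray r / f radians off the axis. A picture is of the moment at which its call begins: read the wrist's pose just before it. get_calibration takes no time and is no camera call; for the wrist camera it gives the pose at the moment of the call.
- job.finish_job(): hands the job in, once; it reports no verdict.
Trained networks look in the newest picture that a camera, given by its name, has taken for a name from the list of things; names that differ only in an ending like _2 or _b are one class to them, and where a whole thing is asked for, a point or a joint stands for the part that bears it (a point fixed in the world has none). Each returns a list of dicts, best first, with "confidence" (0 to 1); they miss things now and then, are a little off and sometimes report something else, mostly with a low value. They report only what shows in the picture. A call takes as long as a camera call. They do not tell look-alikes from the thing itself.
- boxes_of(thing, camera): "bbox" ([left, top, right, bottom] in pixels, round what is visible of it).
The state is a dict: "clock": time; "q": joint angles; "qd": joint speeds; "joint_torque": joint torques, N m; "tool_pos": TCP position; "eef_rot": TCP orientation; "contact_force": force on the tool from outside, world axes, zero at the start; "moment": the same for the moment, N m; "opening": opening from 0.0 (shut) to 1.0 (fully open).
Only numpy, scipy, OpenCV 4.12 (cv2) and the standard library are available. Lean on these libraries where they do the work, as an engineer would, in place of code of your own. Each camera call takes 0.05 s, during which the arm holds its last target. There are 200 camera calls.

## Task

Two battery packs for cordless lab instruments stand latched in charging docks. Squeeze the two side buttons of the taller pack together to free its latch, lift it straight out and set it down standing upright on the floor of the steel tray, without dropping it. Leave the shorter pack in its dock.

Things in the scene. Friction and masses are not known exactly. Their poses are not given: they have to be found in the camera images.
- tall_pack_mid (a point): Point midway between the side buttons of the taller pack, 50 mm above its underside, 42 mm below its top. Pack: black upright block 50 (x) x 38 (y) x 92 mm high, z up, one grey ridged button on each y face, in a grey dock. Button faces 28 mm wide, 22 mm high, centred at this height, 56 mm over both. Pinch them along y until both stop, 42 mm over both, with 12 to 30 N. Turned up to 0.4 rad.
- tall_pack: The taller pack (about 0.15 kg); origin at the centre of its underside, axes as above. Toes at its foot, 3 to 14 mm up, stand 6 mm out of the y faces and catch under the dock's rim until both buttons are nearly fully in. Keep both in and it lifts straight up (1.5 mm play); clear after 30 mm. The fixed dock is 94 x 72 mm, its rim 30 mm and the pack's underside 6 mm above the bench.
- tall_pack_left (a joint): How far the button on the taller pack's +y face is pressed in, m: 0 out, 0.007 fully in. Its spring pushes with 1.4 N at first and 6.3 N fully in; it springs out when let go.
- tall_pack_right (a joint): The same for the button on the -y face.
- short_pack_mid (a point): The same point of the shorter pack, which is alike in all but height (66 mm, its top 16 mm above this point) and stands latched in a dock of the same kind. It stays there.
- tray: Fixed open tray of bare steel, 140 x 140 mm outside, 18 mm high, walls and floor 3 mm thick; origin at the centre of its underside on the bench, z up. With the pack standing on its floor, the point between the buttons is about 53 mm above the bench.
Not all that is in view belongs to the job. What is shaped like the tall_pack but orange is not meant.

How it is judged:
On the way:
1. both side buttons of the taller pack squeezed in (3 mm or more each) while it still sits in its dock (value of joint each of tall_pack_left, tall_pack_right above 0.003 m and distance of tall_pack from where it was at the start of the episode below 0.015 m), for 0.05 s.
At the end, for the whole second after the job is handed in: The taller pack stands upright (within 0.12 rad) and at rest on the floor of the tray (its underside under 8 mm above the bench, its centre within 48 mm of the tray's centre along each tray axis), both buttons sprung out again (under 2 mm), and the shorter pack has stayed in its dock (within 10 mm) (x of tall_pack in the frame of tray between -0.048 and 0.048 m and y of tall_pack in the frame of tray between -0.048 and 0.048 m and height (world z) of tall_pack below 0.008 m and angle between tall_pack's own z axis and vertical below 0.12 rad and linear speed of tall_pack below 0.02 m/s and value of joint each of tall_pack_left, tall_pack_right below 0.002 m and distance of short_pack_mid from where it was at the start of the episode below 0.01 m); the robot touches nothing.
It fails at once if the shorter pack is pulled out of its place (15 mm) (distance of short_pack_mid from where it was at the start of the episode above 0.015 m).
It fails at once if the taller pack is let go of more than 30 mm above the tray's floor (height (world z) of tall_pack above 0.036 m and contact force between the fingers and tall_pack below 0.05 N).
It also fails if it takes over 43 s, if anything falls off the work surface, if the arm or the gripper's body presses on something with over 40 N, if the wrist force passes 120 N, or if a joint passes its speed limit or range.

## Working session

There is one attempt and no reset: what is moved stays moved. The work goes in short steps, Python scripts to look and compute and a shell command to move; the robot and the scene stay as the last step left them, time stands still between calls to the robot, and variables do not carry over. Pictures are saved under pics/ and viewed, about 8 in all and at most 12, crops included, and the job is handed in when it is done.

```bash
mkdir -p pics; python3 - <<'E'
from plant import r, snapshot, get_calibration, job, boxes_of
import cv2,numpy as np
np.set_printoptions(precision=4,suppress=True)
for c in ["scene","top"]:
    im=snapshot(c); cv2.imwrite(f"pics/{c}0.png",im[:,:,::-1])
    k=get_calibration(c); print(c,k["fx"],k["fy"],k["cx"],k["cy"]); print(np.array(k["T"]))
    for t in ["tall_pack","tall_pack_mid","short_pack_mid","tray"]:
        print(t,[(np.round(b["bbox"]).tolist(),round(b["confidence"],2)) for b in boxes_of(t,c)][:4])
s=r.get_state(); print({k:np.round(v,4) for k,v in s.items()})
E
```

```text
scene 460.86250478983186 460.86250478983186 321.6892012742043 190.94986245835634
[[ 0.873  -0.2833  0.3969  0.0626]
 [-0.4873 -0.4779  0.7308 -0.7522]
 [-0.0173 -0.8315 -0.5553  0.6338]
 [ 0.      0.      0.      1.    ]]
tall_pack [([312.0, 168.0, 335.0, 204.0], 0.89), ([312.0, 203.0, 343.0, 252.0], 0.74)]
tall_pack_mid [([314.0, 202.0, 343.0, 252.0], 0.84), ([309.0, 168.0, 335.0, 209.0], 0.77)]
short_pack_mid [([385.0, 236.0, 418.0, 275.0], 0.73), ([324.0, 188.0, 336.0, 198.0], 0.71)]
tray [([262.0, 137.0, 329.0, 178.0], 0.97), ([308.0, 170.0, 335.0, 208.0], 0.34)]
top 368.7383623375237 368.7383623375237 314.2538575076518 193.8954332860755
[[ 0.0156 -0.999   0.0417  0.4363]
 [-0.9999 -0.0156  0.001   0.0237]
 [-0.0004 -0.0417 -0.9991  0.914 ]
 [ 0.      0.      0.      1.    ]]
tall_pack [([309.0, 175.0, 330.0, 201.0], 0.79), ([356.0, 201.0, 384.0, 227.0], 0.79)]
tall_pack_mid [([306.0, 180.0, 332.0, 204.0], 0.67), ([356.0, 201.0, 384.0, 224.0], 0.57)]
short_pack_mid [([418.0, 173.0, 444.0, 197.0], 0.9), ([190.0, 141.0, 252.0, 198.0], 0.24)]
tray [([187.0, 143.0, 251.0, 199.0], 0.72)]
{'clock': np.float64(0.5), 'q': array([-1.1112,  0.6891, -0.1946,  1.5654,  0.1573,  0.9025, -0.2151]), 'qd': array([-0.0002, -0.0016,  0.0003, -0.0003,  0.0004,  0.0006,  0.0012]), 'joint_torque': array([  0.0012, -52.7098,  -1.2656, -15.3607,  -0.0519,   0.0003,
         0.    ]), 'tool_pos': array([0.2581, 0.5692, 0.2387]), 'eef_rot': array([-0.6911,  0.1494, -0.1494,  0.6911]), 'contact_force': array([0.0478, 0.1124, 0.402 ]), 'moment': array([ 0.0241, -0.0055,  0.0462]), 'opening': np.float64(1.0)}
```

```bash
python3 - <<'E'
import cv2,numpy as np
a=cv2.imread("pics/top0.png")[120:250,170:470]; b=cv2.imread("pics/scene0.png")[120:300,230:450]
a=cv2.resize(a,(692,300),interpolation=3); b=cv2.resize(b,(367,300),interpolation=3)
a=cv2.resize(cv2.imread("pics/top0.png")[130:240,170:470],(800,293),interpolation=3)
b=cv2.resize(cv2.imread("pics/scene0.png")[130:290,240:440],(383,306),interpolation=3)
o=np.zeros((600,800,3),np.uint8); o[:293]=a; o[293:599,:383]=b
o[293:533,390:774]=cv2.resize(cv2.imread("pics/scene0.png"),(384,240))
cv2.imwrite("pics/c1.png",o)
E
```

```text
(no output)
```

View pics/c1.png

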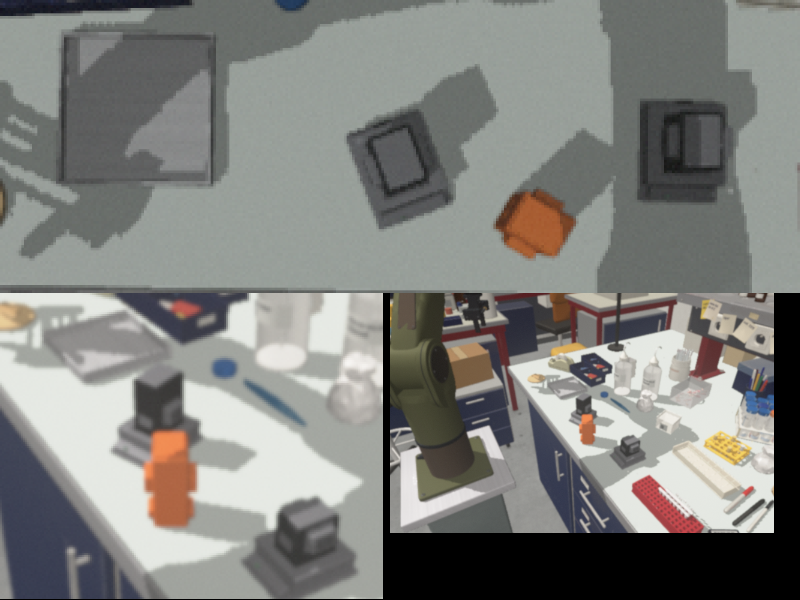

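The target candidates in the top picture are:
- Black pack in a dock at (319,190). It is tall in the scene view.
- Orange pack at (370,213). This is the decoy.
- Black pack in a dock at (431,185). It is low, so it is the short pack.

The target is the first, turned about +0.32 rad. The tray is at (219,170). Next I'll compute positions.

```bash
cat > h.py <<'E'
import numpy as np
from scipy.spatial.transform import Rotation as R
from plant import r, get_calibration
np.set_printoptions(precision=4,suppress=True)
def ray(c,u,v):
    k=get_calibration(c); T=np.array(k["T"]); x=(u-k["cx"])/k["fx"]; y=(v-k["cy"])/k["fy"]
    d=np.array([x,y,1.])
    if c=="wrist":
        t=np.hypot(x,y); d=np.array([np.sin(t)*x/t,np.sin(t)*y/t,np.cos(t)])
    return T[:3,3],T[:3,:3]@d
def at(c,u,v,z):
    o,d=ray(c,u,v); return o+d*(z-o[2])/d[2]
def plan(p,yaw):
    "row taking the TCP to p, tool down, jaws (z) along yaw+90deg; the nearer half turn"
    s=r.get_state(); A=R.from_quat(s["eef_rot"]); best=None
    for a in (0,np.pi):
        z=np.array([-np.sin(yaw+a),np.cos(yaw+a),0]); y=np.array([0,0,-1.])
        B=R.from_matrix(np.c_[np.cross(y,z),y,z]); w=(A.inv()*B).as_rotvec()
        if best is None or np.linalg.norm(w)<np.linalg.norm(best): best=w
    d=A.inv().apply(np.array(p)-s["tool_pos"])
    print("row",np.r_[d,best/np.pi],"rows>=",np.linalg.norm(d)/.0417,np.degrees(np.linalg.norm(best))/7.16)
E
python3 - <<'E'
from h import *
g=lambda x,y:(170+x/2.6667,130+y/2.6667)
c=[at("top",*g(*p),.098) for p in [(370,147),(412,127),(428,178),(385,193)]]
print("top corners",np.array(c)[:,:2],"centre",np.mean(c,0))
print("tray",at("top",*g(138,108),.015),"c", [at("top",*g(*p),.018)[:2] for p in [(63,33),(214,35),(212,184),(60,180)]])
print("short",at("top",431,185,.05),"orange",at("top",370,210,.09))
print("scene tall top",at("scene",323,175,.098))
print(R.from_quat(r.get_state()["eef_rot"]).as_matrix())
m=np.mean(c,0)
plan([m[0],m[1],.239],.31)
E
```

```text
top corners [[ 0.4896  0.037 ]
 [ 0.5069  0.0024]
 [ 0.4646 -0.0115]
 [ 0.4516  0.024 ]] centre [0.4782 0.013  0.098 ]
tray [0.5276 0.2518 0.015 ] c [array([0.5952, 0.3217]), array([0.5956, 0.1831]), array([0.4588, 0.1818]), array([0.4603, 0.3205])]
short [ 0.4975 -0.2491  0.05  ] orange [ 0.4367 -0.1005  0.09  ]
scene tall top [0.479  0.0069 0.098 ]
[[ 0.9107  0.      0.413 ]
 [-0.413  -0.      0.9107]
 [ 0.     -1.      0.    ]]
row [ 0.4301 -0.0003 -0.4157  0.     -0.2342  0.    ] rows>= 14.344261410252871 5.887726155968173
```

```bash
python3 -m handwheel '[[[0.43,0,-0.416,0,-0.234,0],[0.43,0,-0.416,0,-0.234,0],[0.43,0,-0.416,0,-0.234,0],[0.43,0,-0.416,0,-0.234,0],[0.43,0,-0.416,0,-0.234,0],[0.43,0,-0.416,0,-0.234,0],[0.43,0,-0.416,0,-0.234,0],[0.43,0,-0.416,0,-0.234,0],[0.43,0,-0.416,0,-0.234,0],[0.43,0,-0.416,0,-0.234,0],[0.43,0,-0.416,0,-0.234,0],[0.43,0,-0.416,0,-0.234,0]]]' 1; python3 -c "
from h import *
plan([.478,.012,.239],.31)"
```

```text
clock: 1.5
tool_pos: [0.4424, 0.1022, 0.239]
eef_rot: [-0.699, -0.109, 0.109, 0.699]
contact_force: [1.2, -0.3, -0.6]
opening: 1.0
row [ 0.0064  0.     -0.0968  0.     -0.0002  0.0003] rows>= 2.3253622888001213 0.008075149423694142
```

```bash
python3 -m handwheel '[[[0.006,0,-0.097,0,0,0],[0.006,0,-0.097,0,0,0],[0.006,0,-0.097,0,0,0],[0.006,0,-0.097,0,0,0],[0.006,0,-0.097,0,0,0]]]'; python3 - <<'E'
from h import *
from plant import snapshot,boxes_of
import cv2,json
k=get_calibration("wrist"); im=snapshot("wrist"); cv2.imwrite("pics/w1.png",im[:,:,::-1])
print(k, r.get_state()["tool_pos"])
np.save("w1T.npy",k["T"])
for t in ["tall_pack","tall_pack_mid"]: print([(np.round(b["bbox"]),round(b["confidence"],2)) for b in boxes_of(t,"wrist")])
def proj(p):
    T=np.array(k["T"]); q=T[:3,:3].T@(np.array(p)-T[:3,3]); t=np.arctan2(np.hypot(*q[:2]),q[2]); a=np.arctan2(q[1],q[0])
    return k["cx"]+k["fx"]*t*np.cos(a),k["cy"]+k["fy"]*t*np.sin(a)
# overlay predicted outline
c,s=np.cos(.31),np.sin(.31)
def f(x,y,z): return proj([.478+c*x-s*y,.012+s*x+c*y,z])
o=im[:,:,::-1].copy(); o=cv2.resize(o,(1280,800),interpolation=3)
for hx,hy,z,col in [(.025,.019,.098,(0,255,0)),(.047,.036,.03,(255,255,0))]:
    P=np.array([f(x,y,z) for x,y in [(hx,hy),(hx,-hy),(-hx,-hy),(-hx,hy)]]); print(P)
    cv2.polylines(o,[np.int32(P*2)],True,col,1)
m=np.array(f(0,0,.06))*2; x0=int(np.clip(m[0]-300,0,680)); y0=int(np.clip(m[1]-250,0,300)); print("crop",x0,y0)
cv2.imwrite("pics/w1c.png",o[y0:y0+500,x0:x0+600])
E
```

```text
clock: 1.92
tool_pos: [0.4772, 0.0131, 0.2387]
eef_rot: [-0.699, -0.108, 0.108, 0.699]
contact_force: [0.6, 0.4, 0.5]
opening: 1.003
{'fx': 309.70691628693146, 'fy': 309.70691628693146, 'cx': 320.6142417055481, 'cy': 201.0398417678295, 'T': array([[-0.302 ,  0.9033,  0.3046,  0.3979],
       [ 0.9533,  0.2861,  0.0968, -0.0127],
       [ 0.0003,  0.3197, -0.9475,  0.3842],
       [ 0.    ,  0.    ,  0.    ,  1.    ]])} [0.4769 0.0145 0.2388]
[(array([194.,  75., 267., 131.]), 0.78), (array([297., 155., 352., 217.]), 0.71)]
[(array([294., 153., 351., 214.]), 0.74), (array([192.,  75., 262., 132.]), 0.64)]
[[339.1541 212.6931]
 [300.75   212.8103]
 [299.5827 163.1249]
 [339.914  162.9867]]
[[349.5718 209.7   ]
 [290.6759 209.8816]
 [288.3623 132.6555]
 [351.291  132.4305]]
crop 339 107
```

View pics/w1c.png

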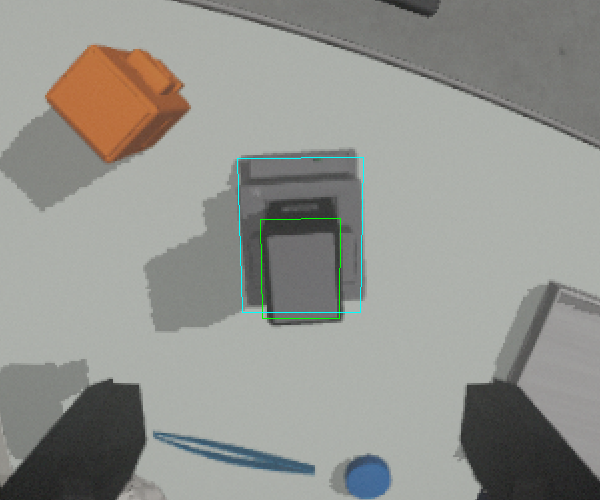

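The view shows the target black pack at crop (305,275), the orange decoy at (118,103), and the tray at the lower right. The predicted outline fits to a few mm, with about 0.04 rad left in yaw. I'll fit the top face from this same picture.

```bash
python3 - <<'E'
from h import *
import cv2
im=cv2.imread("pics/w1.png",0); u0,v0,u1,v1=282,120,360,235
c=cv2.resize(im[v0:v1,u0:u1],None,fx=6,fy=6,interpolation=cv2.INTER_CUBIC)
# grey inset of the top: flood fill from its centre
su,sv=(339+305)/2,(107+275)/2
m=np.zeros((c.shape[0]+2,c.shape[1]+2),np.uint8)
cv2.floodFill(c.copy(),m,(int((su-u0)*6),int((sv-v0)*6)),255,14,14,4|(255<<8)|cv2.FLOODFILL_FIXED_RANGE|cv2.FLOODFILL_MASK_ONLY)
m=cv2.morphologyEx(m[1:-1,1:-1],cv2.MORPH_OPEN,np.ones((15,15)))
cn=max(cv2.findContours(m,0,2)[0],key=cv2.contourArea)[:,0].astype(float)
uv=(cn+.5)/6-.5+[u0,v0]
k=get_calibration("wrist"); print("T drift",np.abs(np.array(k["T"])-np.load("w1T.npy")).max())
P=np.array([at("wrist",a,b,.098)[:2] for a,b in uv])
(ct,sz,an)=cv2.minAreaRect((P*1e4).astype(np.float32)); print("centre",np.array(ct)/1e4,"size",np.array(sz)/1e4,"ang",np.radians(an),np.radians(an-90))
o=cv2.cvtColor(c,cv2.COLOR_GRAY2BGR); cv2.drawContours(o,[np.int32(cn)],-1,(0,255,0),1)
cv2.imwrite("pics/w1f.png",cv2.resize(o,None,fx=.85,fy=.85))
E
```

```text
T drift 0.005319841577532347
centre [0.4809 0.0165] size [0.0439 0.0314] ang 0.37239870352591803 -1.1983976232689786
```

View pics/w1f.png

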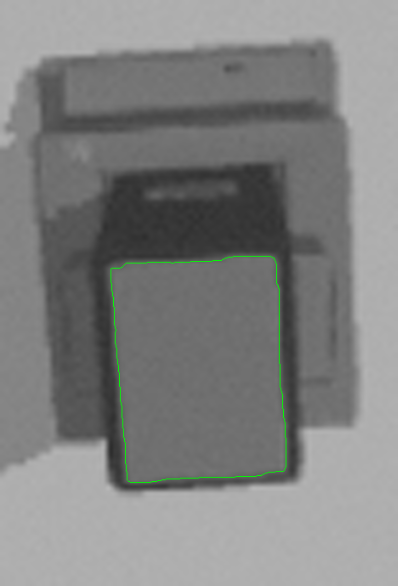

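```bash
python3 -c "
from h import *
print(r.get_state()['tool_pos'])
plan([.480,.014,.18],.37)"
```

```text
[0.4767 0.0156 0.2389]
row [ 0.0027  0.0589 -0.0026 -0.0003 -0.0183  0.0001] rows>= 1.415466306014703 0.45916748677078656
```

```bash
python3 -m handwheel '[[[0.003,0.03,-0.002,0,-0.018,0],[0.003,0.059,-0.002,0,-0.018,0],[0.003,0.059,-0.002,0,-0.018,0],[0.003,0.059,-0.002,0,-0.018,0],[0.003,0.059,-0.002,0,-0.018,0],[0.003,0.059,-0.002,0,-0.018,0]]]'; cat > fit.py <<'E'
from h import *
from plant import snapshot
import cv2,sys
k=get_calibration("wrist"); T=np.array(k["T"]); im=cv2.cvtColor(snapshot("wrist"),cv2.COLOR_RGB2GRAY); k2=get_calibration("wrist")
print("drift",np.abs(np.array(k2["T"])-T).max())
def proj(p):
    q=T[:3,:3].T@(np.array(p)-T[:3,3]); t=np.arctan2(np.hypot(*q[:2]),q[2]); a=np.arctan2(q[1],q[0])
    return np.array([k["cx"]+k["fx"]*t*np.cos(a),k["cy"]+k["fy"]*t*np.sin(a)])
s=proj([.480,.015,.098]); u0,v0=np.int32(s-[60,75]); u0=max(u0,0); v0=max(v0,0)
c=cv2.resize(im[v0:v0+130,u0:u0+120],None,fx=6,fy=6,interpolation=cv2.INTER_CUBIC)
m=np.zeros((c.shape[0]+2,c.shape[1]+2),np.uint8)
cv2.floodFill(c.copy(),m,(int((s[0]-u0)*6),int((s[1]-v0)*6)),255,14,14,4|(255<<8)|cv2.FLOODFILL_FIXED_RANGE|cv2.FLOODFILL_MASK_ONLY)
m=cv2.morphologyEx(m[1:-1,1:-1],cv2.MORPH_OPEN,np.ones((15,15)))
cn=max(cv2.findContours(m,0,2)[0],key=cv2.contourArea)[:,0].astype(float)
P=np.array([at("wrist",a,b,.098)[:2] for a,b in (cn+.5)/6-.5+[u0,v0]])
ct,sz,an=cv2.minAreaRect((P*1e4).astype(np.float32)); print("centre",np.array(ct)/1e4,"size",np.array(sz)/1e4,"ang",np.radians(an),np.radians(an-90))
o=cv2.cvtColor(c,cv2.COLOR_GRAY2BGR); cv2.drawContours(o,[np.int32(cn)],-1,(0,255,0),1)
cv2.imwrite("pics/w2f.png",cv2.resize(o,None,fx=.7,fy=.7))
print(r.get_state()["tool_pos"])
E
python3 fit.py
```

```text
clock: 2.57
tool_pos: [0.4814, 0.0135, 0.1812]
eef_rot: [-0.695, -0.13, 0.128, 0.695]
contact_force: [0.4, 0.4, -0.2]
opening: 1.001
drift 0.00039115214432811074
centre [0.4813 0.0138] size [0.0434 0.0311] ang 0.36612815758127193 -1.2046681692136247
[0.4814 0.0132 0.1811]
```

View pics/w2f.png

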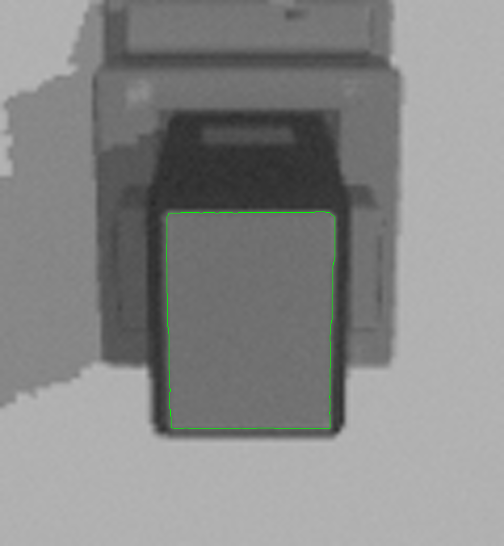

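The fit is clean: centre (0.481, 0.014), yaw 0.366 rad, and the tool is already aligned over it. Descending to TCP z ≈ 0.039, which puts the grasp point about 2 mm above the button centre.

```bash
python3 -m handwheel '[[[0,0.035,0,0,0,0],[0,0.07,0,0,0,0],[0,0.1,0,0,0,0],[0,0.12,0,0,0,0],[0,0.135,0,0,0,0],[0,0.142,0,0,0,0],[0,0.142,0,0,0,0],[0,0.142,0,0,0,0],[0,0.142,0,0,0,0]]]'; python3 -c "
from h import *
plan([.4813,.0138,.039],.366)"
```

```text
clock: 3.37
tool_pos: [0.4814, 0.0127, 0.0389]
eef_rot: [-0.695, -0.129, 0.128, 0.695]
contact_force: [0.0, 0.7, 0.3]
opening: 1.004
row [ 0.0003 -0.0001  0.0011  0.0001 -0.0001  0.0007] rows>= 0.02657740352194098 0.018308091395381525
```

```bash
python3 -m handwheel '[[[0,0,0.001,0,0,0],[0,0,0.001,0,0,0],[0,0,0.001,0,0,0],[0,0,0.001,0,0,0],[0,0,0.001,0,0,0],[0,0,0.001,0,0,0],[0,0,0.001,0,0,0],[0,0,0.001,0,0,0],[0,0,0.001,0,0,0],[0,0,0.001,0,0,0]]]' -1 22
```

```text
clock: 4.2
tool_pos: [0.4802, 0.0138, 0.0383]
eef_rot: [-0.695, -0.129, 0.129, 0.695]
contact_force: [-2.5, 0.6, 8.0]
opening: 0.453
```

```bash
python3 -m handwheel '[[[0,0,0,0,0,0],[0,0,0,0,0,0],[0,0,0,0,0,0]]]'; python3 - <<'E'
from h import *
from plant import snapshot
import cv2
o=cv2.imwrite("pics/w3.png",cv2.resize(snapshot("wrist")[:,:,::-1][100:400,160:480],(640,600)))
s=r.get_state(); print(s["contact_force"],s["moment"],s["opening"],s["tool_pos"])
E
```

```text
clock: 4.45
tool_pos: [0.4802, 0.0138, 0.0383]
eef_rot: [-0.695, -0.129, 0.129, 0.695]
contact_force: [-0.5, 0.2, 8.2]
opening: 0.451
[-1.9563  0.6267  8.6781] [0.2321 0.2153 0.033 ] 0.454053564420855 [0.4802 0.0138 0.0383]
```

View pics/w3.png

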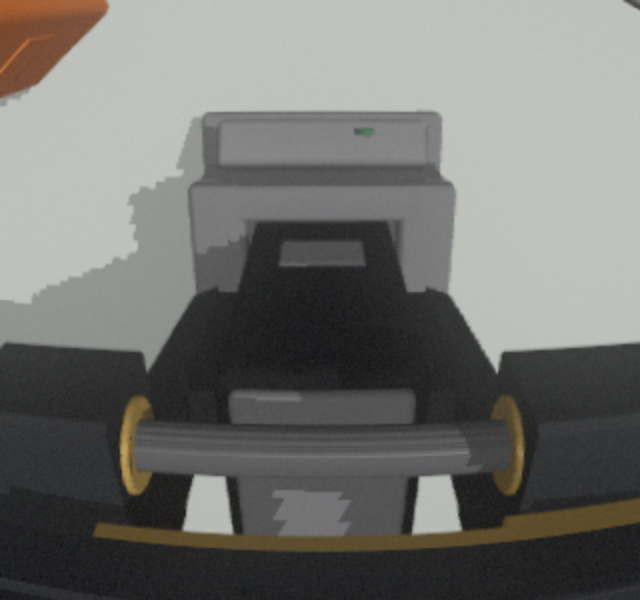

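The fingers sit on both buttons, and the opening of 0.452 (~40 mm) means they are fully in. Making a small test lift.

```bash
python3 -m handwheel '[[[0,-0.002,0,0,0,0],[0,-0.004,0,0,0,0],[0,-0.006,0,0,0,0],[0,-0.008,0,0,0,0],[0,-0.008,0,0,0,0],[0,-0.008,0,0,0,0]]]'
```

```text
clock: 5.0
tool_pos: [0.4802, 0.0135, 0.0457]
eef_rot: [-0.695, -0.129, 0.129, 0.695]
contact_force: [-0.3, 0.4, -1.5]
opening: 0.452
```

Force is −1.5 N, just the pack's weight, so it is unlatched. Lifting on.

```bash
python3 -m handwheel '[[[0,-0.006,0,0,0,0],[0,-0.014,0,0,0,0],[0,-0.023,0,0,0,0],[0,-0.033,0,0,0,0],[0,-0.044,0,0,0,0],[0,-0.055,0,0,0,0],[0,-0.065,0,0,0,0],[0,-0.072,0,0,0,0],[0,-0.075,0,0,0,0],[0,-0.075,0,0,0,0],[0,-0.075,0,0,0,0]]]'; python3 - <<'E'
from h import *
from plant import snapshot
import cv2
a=cv2.resize(snapshot("scene")[:,:,::-1][100:290,230:450],(520,450),interpolation=3)
b=cv2.resize(snapshot("top")[:,:,::-1][120:230,170:345],(800-520,176),interpolation=3)
o=np.zeros((450,800,3),np.uint8); o[:,:520]=a; o[:176,520:]=b; cv2.imwrite("pics/l.png",o)
plan([.5275,.2515,.121],.366)
E
```

```text
clock: 5.92
tool_pos: [0.4801, 0.0134, 0.1207]
eef_rot: [-0.695, -0.129, 0.129, 0.695]
contact_force: [0.0, 0.7, -2.4]
opening: 0.446
row [ 0.1297 -0.0008  0.2052 -0.0001  0.     -0.0003] rows>= 5.8210322001319055 0.007231232209665037
```

View pics/l.png

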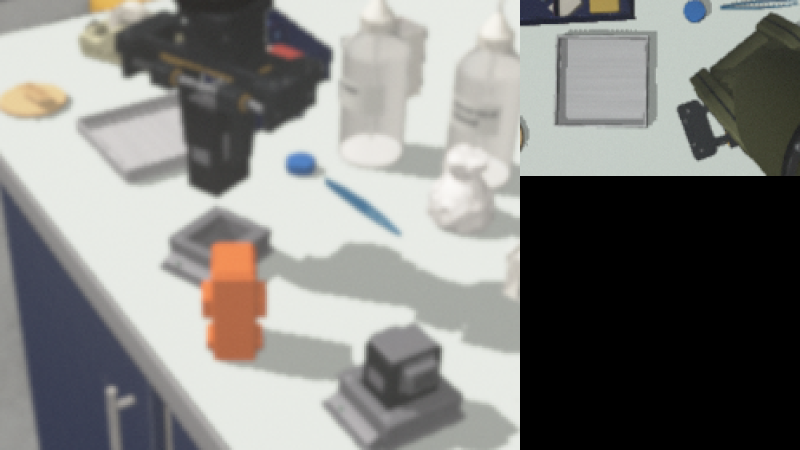

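The tall pack hangs upright from the gripper, its dock is empty, and the short pack is in place. Moving over the tray.

```bash
python3 -m handwheel '[[[0.006,0,0.01,0,0,0],[0.019,0,0.03,0,0,0],[0.036,0,0.057,0,0,0],[0.055,0,0.087,0,0,0],[0.074,0,0.117,0,0,0],[0.092,0,0.147,0,0,0],[0.108,0,0.173,0,0,0],[0.12,0,0.193,0,0,0],[0.127,0,0.203,0,0,0],[0.129,0,0.205,0,0,0],[0.129,0,0.205,0,0,0],[0.129,0,0.205,0,0,0]]]'; python3 - <<'E'
from h import *
from plant import snapshot
import cv2
a=cv2.resize(snapshot("scene")[:,:,::-1][80:230,210:390],(540,450),interpolation=3)
cv2.imwrite("pics/t.png",a)
plan([.5275,.2515,.036],.366)
E
```

```text
clock: 7.02
tool_pos: [0.527, 0.2488, 0.1202]
eef_rot: [0.696, 0.127, -0.129, -0.695]
contact_force: [0.1, -0.8, -2.7]
opening: 0.445
row [ 0.0016  0.0843  0.003   0.0007 -0.0008 -0.0006] rows>= 2.0234683334530903 0.030967982557334066
```

View pics/t.png

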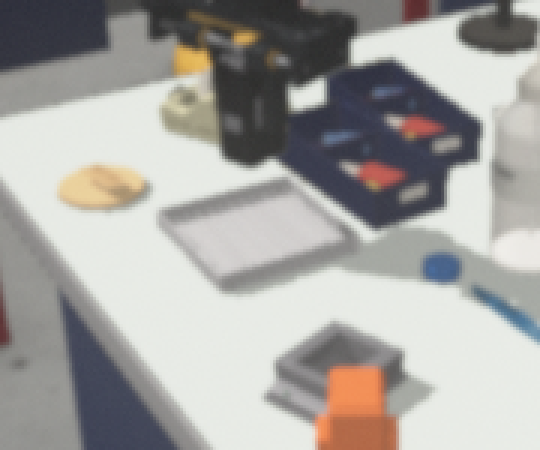

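The pack hangs above the tray, and the parts box lies beyond it at (370,160). Descending, shifted 1 cm toward the robot.

```bash
python3 -m handwheel '[[[-0.004,0.008,0.003,0,0,0],[-0.008,0.022,0.006,0,0,0],[-0.008,0.038,0.006,0,0,0],[-0.008,0.053,0.006,0,0,0],[-0.008,0.065,0.006,0,0,0],[-0.008,0.073,0.006,0,0,0],[-0.008,0.077,0.006,0,0,0],[-0.008,0.079,0.006,0,0,0],[-0.008,0.079,0.006,0,0,0],[-0.008,0.079,0.006,0,0,0],[-0.008,0.079,0.006,0,0,0]]]'; python3 -c "
from h import *
plan([.518,.2515,.0355],.366)"
```

```text
clock: 7.98
tool_pos: [0.5181, 0.2542, 0.0423]
eef_rot: [-0.695, -0.129, 0.128, 0.696]
contact_force: [-0.0, -0.3, -1.5]
opening: 0.45
row [-0.0011  0.0068 -0.0024 -0.0001 -0.0001  0.0004] rows>= 0.17614331375124578 0.010829005490836735
```

```bash
python3 -m handwheel '[[[0,0.001,0,0,0,0],[0,0.002,0,0,0,0],[0,0.003,0,0,0,0],[0,0.004,0,0,0,0],[0,0.005,0,0,0,0],[0,0.005,0,0,0,0],[0,0.005,0,0,0,0]]]'
```

```text
clock: 8.57
tool_pos: [0.5176, 0.2539, 0.0366]
eef_rot: [0.695, 0.129, -0.129, -0.695]
contact_force: [-0.8, 0.8, -1.2]
opening: 0.447
```

```bash
python3 -m handwheel '[[[0,0.0005,0,0,0,0],[0,0.001,0,0,0,0],[0,0.0015,0,0,0,0],[0,0.0015,0,0,0,0],[0,0.0015,0,0,0,0],[0,0.0015,0,0,0,0]]]'
```

```text
clock: 9.07
tool_pos: [0.5177, 0.254, 0.0354]
eef_rot: [-0.695, -0.129, 0.129, 0.695]
contact_force: [-1.5, -0.1, 2.2]
opening: 0.454
```

It has touched down, with force going from −1.5 to +2.2 N. Releasing, then rising.

```bash
python3 -m handwheel '[[[0,0,0,0,0,0],[0,0,0,0,0,0],[0,0,0,0,0,0],[0,0,0,0,0,0],[0,0,0,0,0,0],[0,0,0,0,0,0],[0,0,0,0,0,0],[0,0,0,0,0,0]]]' 1
```

```text
clock: 9.73
tool_pos: [0.5178, 0.2539, 0.0353]
eef_rot: [-0.695, -0.129, 0.129, 0.695]
contact_force: [0.7, -0.6, 0.5]
opening: 0.993
```

```bash
python3 -m handwheel '[[[0,-0.008,0,0,0,0],[0,-0.025,0,0,0,0],[0,-0.05,0,0,0,0],[0,-0.08,0,0,0,0],[0,-0.11,0,0,0,0],[0,-0.14,0,0,0,0],[0,-0.16,0,0,0,0],[0,-0.165,0,0,0,0],[0,-0.165,0,0,0,0],[0,-0.165,0,0,0,0]]]'; python3 - <<'E'
from h import *
from plant import snapshot
import cv2
a=cv2.resize(snapshot("scene")[:,:,::-1][100:280,220:430],(420,360),interpolation=3)
b=cv2.resize(snapshot("wrist")[:,:,::-1][60:360,160:480],(380,360),interpolation=3)
cv2.imwrite("pics/e.png",np.hstack([a,b]))
E
```

```text
clock: 10.57
tool_pos: [0.5173, 0.2534, 0.1997]
eef_rot: [0.696, 0.128, -0.129, -0.695]
contact_force: [0.2, -0.1, 0.5]
opening: 1.001
```

View pics/e.png

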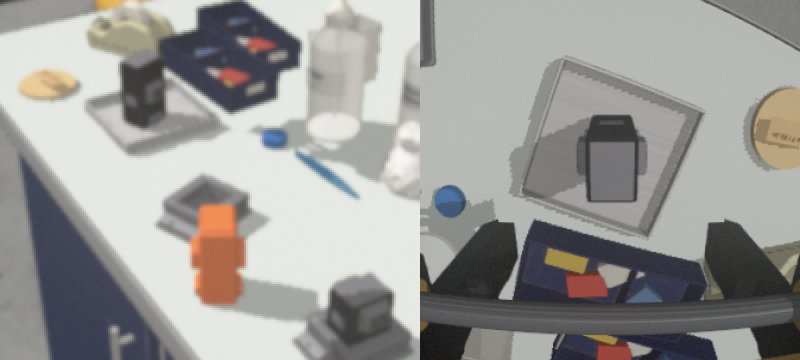

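The pack stands upright near the tray's centre with both buttons sprung out, the short pack is in its dock, and the gripper is clear. Handing in.

```bash
python3 -c "
from plant import job
print(job.finish_job())"
```

```text
the job is handed in; nothing more can be done
None
```

The taller black pack is standing upright on the tray floor near its centre, and the job was handed in at about 10.6 s of the 43 s allowed.

- **Release:** I squeezed both side buttons with 22 N. The gripper closed to about 40 mm, where 42 mm was expected, so I took both buttons as fully in. An 8 mm test lift then read only the pack's weight (−1.5 N), which showed the latch was free.
- **Odd reading:** with the grip closed and the pack still in its dock, the tool read about 8 N upward. I did not find the cause; it was gone once the pack lifted.
- **Placing:** I lowered the pack in small steps until the force showed it touching the tray floor, opened the gripper and rose clear.
- **Last checks:** the final pictures showed the pack upright and both buttons visibly out. The shorter pack was still in its dock, the orange look-alike was untouched, and the gripper was well clear at 0.20 m. I judged these by eye and did not measure the pack's final position or tilt.

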